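Start the kitchen timer braced against the shelf's stop bar

TASK

Start the kitchen timer: slide it back under the spice shelf until its back stands square against the wooden stop bar at the rear, then press the round button on its sloping face all the way in for about a second, so that the bar takes the push. Let go and leave the timer standing there, square against the bar, without displacing the jars, the shakers or anything else around.

Things in the scene. Friction and masses are not known exactly. Their poses are not given: they have to be found in the camera images.
- timer: Loose white plastic kitchen timer, a wedge 75 deep (x) x 64 wide (y) x 62 high, 200 g, on very slippery glide feet: with nothing behind it, it slides away under the press. Origin: centre of underside; +x to its upright back, z up. Face slopes 40 deg, up from the 14 high front edge to a 17 deep flat top. Flat upright sides, to grip. Black display high on the face, button low on it.
- button_top (a point): Centre of the top of the timer's only button: round polished, slippery steel cap, 28 diameter, standing 9 proud of the sloping face in a thin ring. Its z axis points out of the face, 40 deg from vertical towards the timer's front; the cap goes in along -z, 5 mm. In the timer's frame this point lies at x -23, y 0, z 38 mm.
- start_button (a joint): How far the button is pushed in: 0 out, 0.005 m fully in. A spring returns it: it begins to move at about 2.5 N and is fully in at about 5.5 N.
- timer_back (a point): Middle of the timer's flat back, 30 mm above the worktop; 37.5 mm behind (+x) the timer's origin.
- spice_shelf: Fixed light-wood shelf on the worktop, open to the robot. Origin: worktop level, below the middle of the stop bar's front face; +x to its rear, y along the bar. Board 162 to 176 high, from 65 in front of that face to 25 behind; jars and rails on it. 300 clear between uprights. With the timer at the bar the board blocks an upright tool at the button; one tilted about 40 deg has room.
- stop_bar: Fixed light-wood bar between the uprights, at the rear of the shelf: 14 thick, 300 long, its upright front face 10 to 44 above the worktop. Same origin and axes as the shelf: the front face is its plane x = 0.
- spice_1: Spice jar, 41 diameter x 105 high, on top of the shelf board. Origin: centre of its underside.
- spice_3: Spice jar, 41 diameter x 105 high, on top of the shelf board. Origin: centre of its underside.
- spice_4: Spice jar, 41 diameter x 105 high, on top of the shelf board. Origin: centre of its underside.
- salt_shaker: Salt shaker, 44 diameter x 90 high, standing on the worktop under the shelf board near one upright. Origin: centre of its underside.
- pepper_mill: Wooden pepper mill, the one nearest the shelf, 58 diameter x 170 high, standing beside the shelf on its left (+y). Origin: centre of its underside.
- lemon: Lemon (the nearest one), 77 long, lying on the worktop to the left. Origin: its underside.
- mug: Mug (the nearest one), 81 diameter x 88 high, standing to the left. Origin: centre of its underside.
- jam_jar: Jam jar (the nearest one), 71 diameter x 110 high, standing to the left. Origin: centre of its underside.
Mind the look-alikes: they are no part of the job. What is shaped like the timer but red is not meant.

How it is judged (in metres and radians):
On the way:
1. the button is held fully in (at least 4 of its 5 mm) while the timer, square on, presses against the stop bar (value of joint start_button above 0.004 m and contact force between timer and stop_bar above 0.4 N and angle between the x axis of timer and the x axis of spice_shelf, either way round below 0.14 rad), for 0.3 s.
At the end, for the whole second after the job is handed in: The timer stands upright on the worktop under the shelf, its back within 6 mm of the stop bar and square to it within 8 degrees, at rest, its button out again (x of timer_back in the frame of spice_shelf above -0.006 m and angle between the x axis of timer and the x axis of spice_shelf, either way round below 0.14 rad and angle between timer's own z axis and vertical below 0.06 rad and height (world z) of timer below 0.006 m and value of joint start_button below 0.001 m and linear speed of timer below 0.01 m/s); the robot touches nothing.
It fails at once if a bystander (spice jar, salt shaker, pepper mill, lemon, mug, jam jar) is displaced by more than 25 mm (distance of any of spice_1, spice_3, spice_4, salt_shaker, pepper_mill, lemon, mug, jam_jar from where it was at the start of the episode above 0.025 m).
It also fails if it takes over 48 s, if anything falls off the work surface, if the arm or the gripper's body presses on something with over 40 N, if the wrist force passes 120 N, or if a joint passes its speed limit or range.

ROBOT

A 7-joint arm with a two-finger parallel gripper is mounted at the origin on a cart in front of the work surface, level with it; the furniture and walls round the work are solid. World frame = base frame: x ahead of the robot, y to its left, z up, the work surface at z = 0. Lengths are in mm, angles in rad, forces in N, time in s.
With the tool pointing down it reaches from about 400 to 850 mm from the base axis. Payload 4.5 kg.
Tool frame: the origin (TCP) lies at the very end of the fingers, on their centre line; the grasp point (between the pads) lies 19 mm behind it; z points along the fingers, y is the line along which they close (so a half turn about z gives the same grasp; the last joint's range is limited). The gripper opens to 88 mm and grips with 3 to 60 N. Pads are 18 mm wide; open, the fingers measure 123 mm over their backs; the gripper's body (75 mm by 187 mm) begins 45 mm behind the grasp point.
Start: joints at [-1.288, 0.689, -0.195, 1.565, 0.157, 0.902, -0.215], TCP at [153.879, 605.784, 238.743] pointing down, gripper open.
Joint ranges: [-3.01, 3.01], [-0.46, 2.08], [-1.47, 1.51], [0.13, 2.56], [-1, 4.14], [0.04, 2.09], [-2.66, 2.66]. Speed limits (rad/s): [2.57, 2.57, 3.14, 3.14, 3.14, 3.14, 3.14].

INTERFACE

Orientations are given as a rotation vector (axis times angle).
In Python, from bench import arm, vision, order gives the robot as it stands.
- The arm moves only by the tool drive_tool, never from a script. Its argument "rows" is a list of rows, each a list of 7 numbers: the shift along the world's x, y, z in units of 25 mm (1.0 is 25 mm), then the turn, a rotation vector about the world's x, y, z in rad, then the opening, from 0 (shut) to 1 (fully open). A call has 1 to 8 rows; each row shifts and turns the commanded pose from where the row before left it; what a row does not reach is not made up. A row lasts 1/8 s, in which the tool goes at most 62.5 mm and 10.7 degrees, less where a joint would pass 70% of its speed; a pose out of reach is approached as far as the arm can. A call is refused whole if a number of a shift passes 1 or a number of a turn 0.188, either way. A call with a gripper value outside its range is refused whole. The fingers move at their own pace and stop on an object; "newtons" is the grip in N (left out, the last holds). Time passes only in rows, so rows that do not move let the fingers close. It gives the time, the measured TCP pose, the force, the opening and the grip force at its end, in the units of the state.
- arm.get_obs(): the state, without advancing time (a new reading comes with each control period).
- vision.read_camera(name): name is "scene" or "top"; returns the picture (384x512x3 uint8, red, green, blue); there is no depth.
- vision.calibration(name): a dict with "mtx" (3x3 intrinsics, pixels), "D" ([k1, k2, p1, p2, k3] as OpenCV has them; the pictures are not rectified), "rvec" (rotation vector, rad) and "tvec" (3), from world to camera coordinates, as OpenCV has them. Camera axes: x right, y down, z forward; pixel columns grow to the right and rows downward; lengths in mm; the calibration is good to about 2 mm. A picture is of the moment at which its call begins. calibration takes no time and is no camera call.
- order.finish_job(): hands the job in; it is judged then, once.
The state is a dict: "clock": time; "joint_pos": joint angles; "joint_vel": joint speeds; "tau": joint torques, N m; "ee_pos": TCP position; "orientation": TCP orientation; "wrist_force": force on the tool from outside, world axes, zero at the start; "ft_torque": the same for the moment, N m; "finger_gap": finger opening in mm; "finger_force": force on a finger pad.
Only numpy, scipy, OpenCV 4.12 (cv2) and the standard library are available. Lean on these libraries where they do the work, as an engineer would, in place of code of your own. Each camera call takes 0.05 s, during which the arm holds its last target. There are 200 camera calls.

## Working session

There is one attempt and no reset: what is moved stays moved. The work goes in short steps, Python scripts to look and compute and a tool call to move; the robot and the scene stay as the last step left them, time stands still between calls to the robot, and variables do not carry over. Pictures are saved under pics/ and viewed, at most 10 in all, crops included, and the job is handed in when it is done.

Besides the shell and the picture viewer there is one more tool, called after ">>>" as name(argument=value, ...) on one line, values as JSON. drive_tool: Moves the arm, as the interface text tells. Its arguments: {"type":"object","properties":{"rows":{"type":"array"},"newtons":{"type":"number"}},"required":["rows"]}

```bash
mkdir -p pics
cat > h.py <<'E'
import numpy as np, cv2
from bench import arm, vision, order
def K(n):
    c=vision.calibration(n); return [np.array(c[k],float) for k in("mtx","D","rvec","tvec")]
def ray(n,px,z):
    m,D,r,t=K(n); u=cv2.undistortPoints(np.array(px,float).reshape(-1,1,2),m,D).reshape(-1,2)
    R=cv2.Rodrigues(r)[0]; o=-R.T@t.ravel(); d=np.c_[u,np.ones(len(u))]@R
    return o+d*((z-o[2])/d[:,2])[:,None]
def proj(n,P):
    m,D,r,t=K(n); return cv2.projectPoints(np.array(P,float).reshape(-1,1,3),r,t,m,D)[0].reshape(-1,2)
def snap(n,f):
    im=np.array(vision.read_camera(n)); cv2.imwrite(f,im[:,:,::-1]); return im
E
python3 - <<'E'
from h import *
a=snap("scene","pics/s0.png");b=snap("top","pics/t0.png")
cv2.imwrite("pics/b0.png",cv2.resize(np.vstack([a,b]),None,fx=.78,fy=.78)[:,:,::-1])
for n in("scene","top"):
    m,D,r,t=K(n);R=cv2.Rodrigues(r)[0];print(n,-R.T@t.ravel(),R[2])
print(arm.get_obs())
E
```

```text
scene [-208.33214313 -513.83775007  948.59497159] [ 0.56582714  0.48047479 -0.6700624 ]
top [ 274.84579681  155.06510409 1476.71996731] [ 0.15059118 -0.0350655  -0.98797404]
{'clock': 0.1, 'joint_pos': array([-1.28817881,  0.6898795 , -0.19453997,  1.5662291 ,  0.1573237 ,
        0.9025138 , -0.21507106]), 'joint_vel': array([ 0.00018917, -0.001562  ,  0.00067471, -0.00244574,  0.00136669,
        0.00117093, -0.00032815]), 'tau': array([-4.22216021e-03, -5.28488803e+01, -1.27165798e+00, -1.53833270e+01,
       -5.25755505e-02,  2.06816650e-03,  3.52449069e-05]), 'ee_pos': array([153.81048636, 605.19523184, 238.00652851]), 'orientation': array([-3.89616078e-01, -3.11726332e+00,  2.56561154e-03]), 'wrist_force': array([-0.43798929, -0.02345558, -0.672438  ]), 'ft_torque': array([ 0.01521656, -0.03760544,  0.05658366]), 'finger_force': 0.0, 'finger_gap': 88.07960424904095}
```

View pics/s0.png

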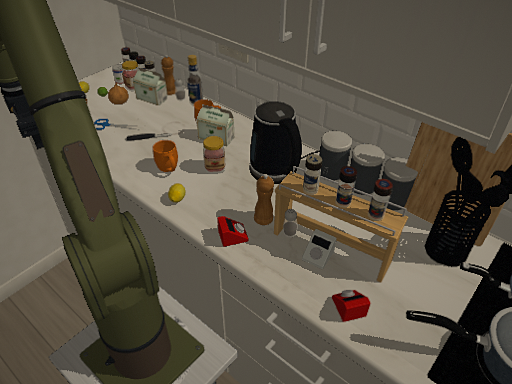

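View pics/t0.png

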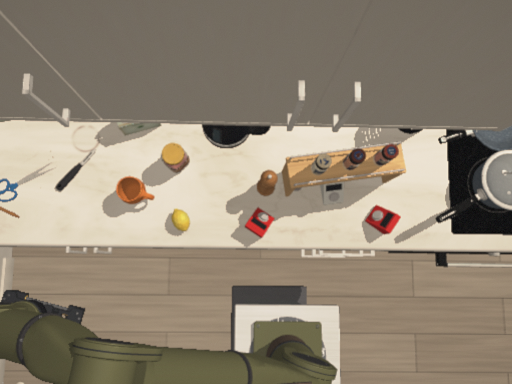

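Candidates for the timer are the white wedge at scene (318,250) / top (335,192), and red wedges at scene (233,232) and (352,305) / top (260,222) and (382,219). I choose the white one and check it in a close crop.

Run:
```python
import cv2,numpy as np
a=cv2.imread("pics/s0.png")[165:285,255:415];b=cv2.imread("pics/t0.png")[135:225,275:415]
a=cv2.resize(a,(640,480),interpolation=cv2.INTER_CUBIC)
cv2.imwrite("pics/c1.png",a)
b=cv2.resize(b,(784,504),interpolation=cv2.INTER_CUBIC)
cv2.imwrite("pics/c2.png",b)
```

```text
(no output)
```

View pics/c1.png

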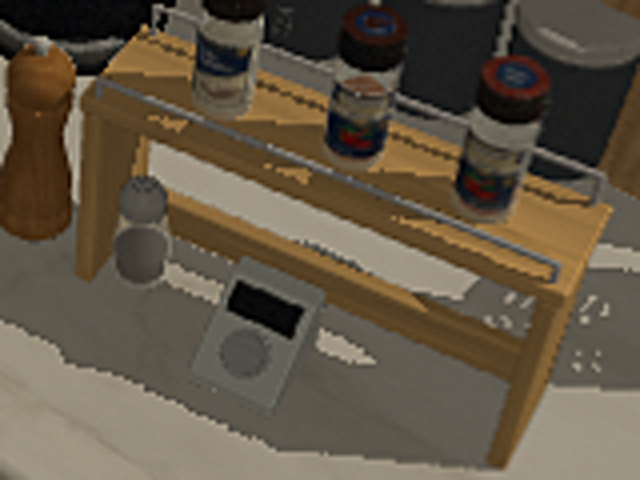

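View pics/c2.png

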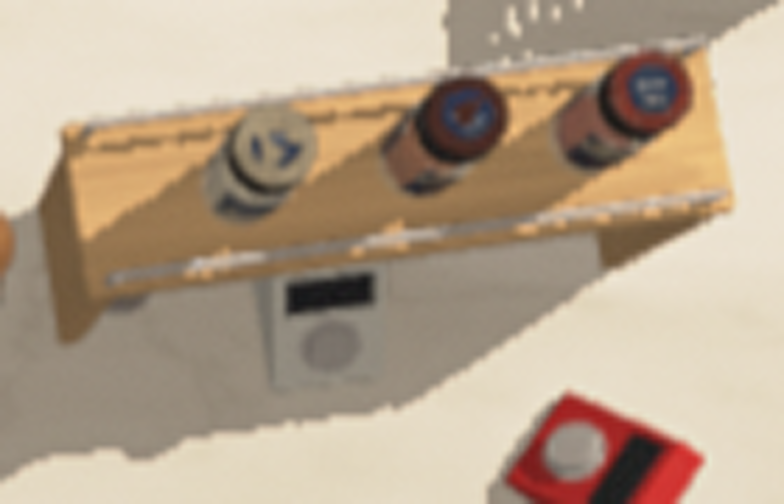

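Run:
```python
from h import *
S=lambda l:np.array(l)/4+[255,165]-.375
T=lambda l:np.array(l)/5.6+[275,135]-.4
np.set_printoptions(precision=1,suppress=True)
print("board scene FL FR RR RL\n",ray("scene",S([[85,95],[572,295],[612,207],[145,30]]),176))
print("board top\n",ray("top",T([[95,297],[733,208],[703,42],[65,128]]),176))
print("upright front feet scene L-outer, R-inner,R-outer\n",ray("scene",S([[78,280],[488,465],[505,468]]),0))
print("button scene/top z38\n",ray("scene",S([[245,353]]),38),ray("top",T([[331,346]]),38))
for n,f,p in(("scene",S,[[235,282],[303,308]]),("top",T,[[286,280],[372,272]])):
    q=ray(n,f(p),57);print("disp",n,q,np.degrees(np.arctan2(*(q[0]-q[1])[:2])))
for n,f,p in(("scene",S,[[192,370],[272,411]]),("top",T,[[273,390],[382,379]])):
    q=ray(n,f(p),8);print("front",n,q,np.degrees(np.arctan2(*(q[0]-q[1])[:2])))
q=ray("scene",S([[243,257],[325,290]]),62);print("topback",q,np.degrees(np.arctan2(*(q[0]-q[1])[:2])))
print("salt",ray("scene",S([[141,275]]),3))
```

```text
board scene FL FR RR RL
 [[ 486.     5.5  176. ]
 [ 535.7 -321.9  176. ]
 [ 618.6 -306.8  176. ]
 [ 565.5   16.2  176. ]]
board top
 [[ 484.     4.5  176. ]
 [ 534.7 -319.1  176. ]
 [ 620.7 -306.9  176. ]
 [ 570.    19.5  176. ]]
upright front feet scene L-outer, R-inner,R-outer
 [[ 483.5    1.9    0. ]
 [ 532.  -306.1   -0. ]
 [ 537.2 -315.8    0. ]]
button scene/top z38
 [[ 477.5 -144.6   38. ]] [[ 480.9 -142.1   38. ]]
disp scene [[ 510.3 -111.3   57. ]
 [ 520.9 -159.5   57. ]] -12.361443876606229
disp top [[ 514.2 -114.    57. ]
 [ 519.5 -161.4   57. ]] -6.262273817292807
front scene [[ 464.  -113.5    8. ]
 [ 470.5 -175.1    8. ]] -6.0054640191978415
front top [[ 459.8 -115.1    8. ]
 [ 466.9 -176.9    8. ]] -6.596749308550869
topback [[ 528.9 -104.4   62. ]
 [ 540.1 -163.9   62. ]] -10.648745577849242
salt [[514.9 -31.3   3. ]]
```

The crop confirms it: white timer with its button at scene (316,253) / top (334,197), about 30 mm short of the bar. It stands almost parallel to the shelf, which is yawed about 8.7°. Next I check the red wedges' clearance and work out the targets.

```bash
cat >> h.py <<'E'
from scipy.spatial.transform import Rotation as Ro
YAW=np.radians(8.7); XS=np.array([np.cos(YAW),np.sin(YAW),0]); YS=np.array([-XS[1],XS[0],0]); O=np.array([572,-148,0.])
def W(x,y,z): return O+x*XS+y*YS+[0,0,z]
def toolR(tilt,yaw=YAW):
    return Ro.from_euler('z',yaw)*Ro.from_euler('y',-np.radians(tilt))*Ro.from_matrix(np.diag([-1,1,-1.]))
def todo(P,tilt,yaw=YAW):
    o=arm.get_obs(); p=o["ee_pos"]; R=Ro.from_rotvec(o["orientation"])
    np.set_printoptions(precision=3,suppress=True)
    print("t",round(o["clock"],2),"pos",p,"F",o["wrist_force"],"gap",o["finger_gap"],"shift/25",(np.array(P)-p)/25,"turn",(toolR(tilt,yaw)*R.inv()).as_rotvec())
E
python3 - <<'E'
from h import *
np.set_printoptions(precision=1,suppress=True)
b=cv2.imread("pics/t0.png");h=cv2.cvtColor(b,cv2.COLOR_BGR2HSV)
m=((h[...,0]<6)|(h[...,0]>174))&(h[...,1]>180)&(h[...,2]>80)
m[:195]=0
n,l,s,c=cv2.connectedComponentsWithStats(m.astype(np.uint8))
for i in range(1,n):
    if s[i,4]>60:
        p=cv2.boxPoints(cv2.minAreaRect(np.argwhere(l==i)[:,::-1].astype(np.float32)))
        q=ray("top",p,40);print(q, [ [round(float((r-O)@XS)),round(float((r-O)@YS))] for r in q])
for n_,px,z in(("button",None,0),):
    for B in([477.5,-144.6],[480.9,-142.1]):
        d=np.r_[B,0]-O;print("button in shelf",d@XS,d@YS)
print("salt",(np.array([515,-31,0])-O)@XS,(np.array([515,-31,0])-O)@YS)
todo([420,-150,260],0)
E
```

```text
[[386.1 131.6  40. ]
 [443.1  94.7  40. ]
 [410.7  45.1  40. ]
 [354.1  82.3  40. ]] [[-141, 305], [-91, 259], [-130, 215], [-181, 261]]
[[ 408.  -238.6   40. ]
 [ 465.  -277.9   40. ]
 [ 421.  -344.    40. ]
 [ 364.5 -304.4   40. ]] [[-176, -65], [-125, -112], [-179, -171], [-229, -123]]
button in shelf -92.89838551458004 17.655026728511746
button in shelf -89.1593542488125 19.61197465669291
salt -38.646635579170315 124.27565151070748
t 0.1 pos [153.81  605.195 238.007] F [-0.438 -0.023 -0.672] gap 88.07960424904095 shift/25 [ 10.648 -30.208   0.88 ] turn [0.002 0.    0.401]
```

>>> drive_tool(rows=[[1,-1,0.2,0,0,0.05,1],[1,-1,0.2,0,0,0.05,1],[1,-1,0.2,0,0,0.05,1],[1,-1,0.2,0,0,0.05,1],[1,-1,0,0,0,0.05,1],[1,-1,0,0,0,0.05,1],[1,-1,0,0,0,0.05,1],[1,-1,0,0,0,0.05,1]])

```text
clock: 1.1
ee_pos: [354.6, 404.6, 258.4]
orientation: [0.24, -3.132, 0.001]
wrist_force: [0.4, -0.2, -0.3]
finger_gap: 88.1
finger_force: 0.0
```

>>> drive_tool(rows=[[1,-1,0,0,0,0,1],[0.6,-1,0,0,0,0,1],[0.3,-1,0,0,0,0,1],[0,-1,0,0,0,0,1],[0,-1,0,0,0,0,1],[0,-1,0,0,0,0,1],[0,-1,0,0,0,0,1],[0,-1,0,0,0,0,1]])

```text
clock: 2.1
ee_pos: [401.2, 204.8, 258.5]
orientation: [0.237, -3.132, 0.0]
wrist_force: [1.5, -0.1, 0.9]
finger_gap: 87.9
finger_force: 0.0
```

>>> drive_tool(rows=[[0,-1,0,0,0,0,1],[0,-1,0,0,0,0,1],[0,-1,0,0,0,0,1],[0,-1,0,0,0,0,1],[0,-1,0,0,0,0,1],[0,-1,0,0,0,0,1],[0,-1,0,0,0,0,1],[0,-1,0,0,0,0,1]])

```text
clock: 3.1
ee_pos: [401.1, 4.9, 258.6]
orientation: [0.237, -3.132, -0.0]
wrist_force: [0.0, 0.2, -0.8]
finger_gap: 88.3
finger_force: 0.0
```

Run:
```python
from h import *
print(W(-140,18,104),W(-63,18,12))
todo(W(-140,18,104),40)
```

```text
[ 430.88816108 -151.38362487  104.        ] [ 507.00219037 -139.73654171   12.        ]
t 3.1 pos [401.132   4.902 258.62 ] F [ 0.043  0.214 -0.802] gap 88.34047220931414 shift/25 [ 1.19  -6.251 -6.185] turn [ 0.105 -0.691  0.001]
```

>>> drive_tool(rows=[[0.15,-0.78,-0.2,0.013,-0.086,0,1],[0.15,-0.78,-0.2,0.013,-0.086,0,1],[0.15,-0.78,-0.2,0.013,-0.086,0,1],[0.15,-0.78,-0.2,0.013,-0.086,0,1],[0.15,-0.78,-0.2,0.013,-0.086,0,1],[0.15,-0.78,-0.2,0.013,-0.086,0,1],[0.15,-0.78,-0.2,0.013,-0.086,0,1],[0.15,-0.78,-0.2,0.013,-0.086,0,1]])

```text
clock: 4.1
ee_pos: [391.0, -105.8, 215.1]
orientation: [-0.231, 2.797, 0.021]
wrist_force: [0.8, -0.6, -0.1]
finger_gap: 88.0
finger_force: 0.0
```

>>> drive_tool(rows=[[0,0,-0.9,0,0,0,1],[0,0,-0.9,0,0,0,1],[0,0,-0.9,0,0,0,1],[0,0,-0.9,0,0,0,1],[0,0,-0.9,0,0,0,1],[0,0,0,0,0,0,1]])

```text
clock: 4.85
ee_pos: [396.7, -106.8, 101.8]
orientation: [-0.229, 2.811, 0.039]
wrist_force: [0.5, 0.0, 0.7]
finger_gap: 88.2
finger_force: 0.0
```

Run:
```python
from h import *
a=snap("scene","pics/s1.png");b=snap("top","pics/t1.png")
a=cv2.resize(a[150:330,220:460],(600,450));b=cv2.resize(b[130:280,250:450],(600,450))
cv2.imwrite("pics/v1.png",cv2.resize(np.hstack([a,b]),(800,300))[:,:,::-1])
todo(W(-140,18,104),40);todo(W(-63,18,12),40)
```

```text
t 4.95 pos [ 398.225 -108.328  105.04 ] F [-0.052  0.05   0.362] gap 88.11821389370817 shift/25 [ 1.307 -1.722 -0.042] turn [ 0.066 -0.365 -0.011]
t 4.95 pos [ 398.225 -108.328  105.04 ] F [-0.052  0.05   0.362] gap 88.11821389370817 shift/25 [ 4.351 -1.256 -3.722] turn [ 0.066 -0.365 -0.011]
```

View pics/v1.png

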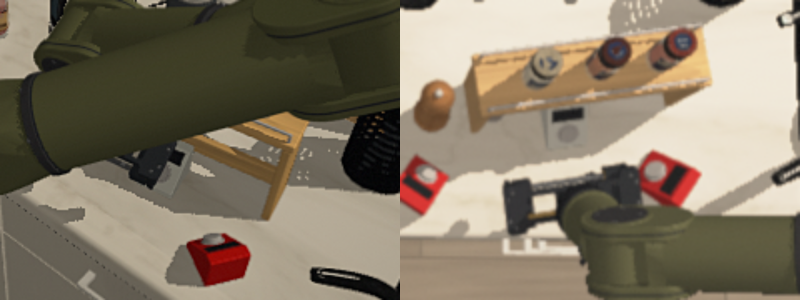

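The pictures show the hand in front of the timer, but the tilt only got to about 20°. I check the joints.

Run:
```python
from h import *
np.set_printoptions(precision=3,suppress=True)
print(arm.get_obs()["joint_pos"])
```

```text
[ 0.927  1.101 -1.365  2.559  1.834  1.051 -0.003]
```

>>> drive_tool(rows=[[0.6,-0.8,0.4,0.01,-0.07,0,1],[0.6,-0.8,0.4,0.01,-0.07,0,1],[0.5,0,0,0.01,-0.07,0,1],[0,0,0,0.01,-0.07,0,1],[0,0,0,0,0,0,1]])

```text
clock: 5.58
ee_pos: [448.6, -155.1, 127.2]
orientation: [-0.213, 2.53, 0.048]
wrist_force: [0.0, -0.1, -1.0]
finger_gap: 88.0
finger_force: 0.0
```

Run:
```python
from h import *
todo(W(-140,18,104),40);todo(W(-63,18,12),40)
print(arm.get_obs()["joint_pos"])
```

```text
t 5.58 pos [ 448.604 -155.135  127.15 ] F [ 0.012 -0.125 -1.029] gap 87.96324385578788 shift/25 [-0.709  0.15  -0.926] turn [ 0.028 -0.092 -0.011]
t 5.58 pos [ 448.604 -155.135  127.15 ] F [ 0.012 -0.125 -1.029] gap 87.96324385578788 shift/25 [ 2.336  0.616 -4.606] turn [ 0.028 -0.092 -0.011]
[ 1.147  1.231 -1.47   2.56   2.103  1.104  0.103]
```

>>> drive_tool(rows=[[0,0.25,-0.6,0.01,-0.03,0,1],[0.5,0.08,-0.8,0.01,-0.03,0,1],[0.5,0.08,-0.8,0.01,-0.03,0,1],[0.5,0.08,-0.8,0,0,0,1],[0,0,0,0,0,0,1]])

```text
clock: 6.2
ee_pos: [494.2, -147.0, 52.1]
orientation: [-0.203, 2.444, 0.083]
wrist_force: [-0.6, 0.8, -0.2]
finger_gap: 87.9
finger_force: 0.0
```

Run:
```python
from h import *
todo(W(-63,18,12),40)
print(arm.get_obs()["joint_pos"])
b=snap("top","pics/t2.png");a=snap("scene","pics/s2.png")
a=cv2.resize(a[190:290,255:375],(480,400),interpolation=2);b=cv2.resize(b[150:225,290:385],(507,400),interpolation=2)
cv2.imwrite("pics/v2.png",cv2.resize(np.hstack([a,b]),(800,324))[:,:,::-1])
```

```text
t 6.2 pos [ 494.199 -147.032   52.099] F [-0.603  0.754 -0.206] gap 87.91858010649952 shift/25 [ 0.512  0.292 -1.604] turn [-0.006 -0.008 -0.017]
[ 1.119  1.502 -1.39   2.497  2.362  1.212  0.171]
```

View pics/v2.png

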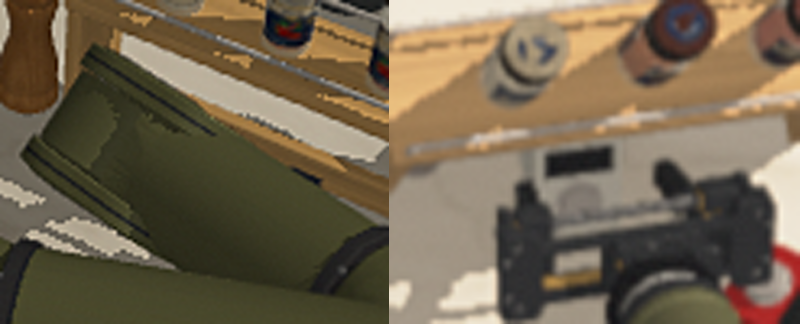

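>>> drive_tool(rows=[[-0.03,0.2,0,0,0,0,1],[0.2,0.04,-0.55,0,0,-0.01,1],[0.2,0.03,-0.55,0,0,0,1],[0.13,0.02,-0.45,0,0,0,1],[0,0,0,0,0,0,1]])

```text
clock: 6.92
ee_pos: [505.8, -139.5, 11.6]
orientation: [-0.187, 2.445, 0.082]
wrist_force: [-0.3, -0.0, 1.1]
finger_gap: 88.1
finger_force: 0.0
```

Run:
```python
from h import *
todo(W(-63,18,12),40)
```

```text
t 6.92 pos [ 505.804 -139.516   11.641] F [-0.35  -0.021  1.071] gap 88.09465067677482 shift/25 [ 0.048 -0.009  0.014] turn [-0.01  -0.009 -0.004]
```

Good. I close gently.

>>> drive_tool(rows=[[0,0,0,0,0,0,0.5],[0,0,0,0,0,0,0.5],[0,0,0,0,0,0,0.5],[0,0,0,0,0,0,0.5],[0,0,0,0,0,0,0.5],[0,0,0,0,0,0,0.5]], newtons=8)

```text
clock: 7.68
ee_pos: [506.3, -139.8, 13.5]
orientation: [-0.188, 2.443, 0.08]
wrist_force: [-1.4, 0.2, 2.7]
finger_gap: 63.5
finger_force: 8.0
```

>>> drive_tool(rows=[[0.04,-0.26,0,0,0,0,0.5],[0.04,-0.26,0,0,0,0,0.5],[0.04,-0.26,0,0,0,0,0.5],[0.2,0.03,0,0,0,0,0.5],[0.2,0.03,0,0,0,0,0.5],[0.2,0.03,0,0,0,0,0.5],[0.1,0.015,0,0,0,0,0.5],[0,0,0,0,0,0,0.5]])

```text
clock: 8.68
ee_pos: [527.3, -157.3, 13.5]
orientation: [-0.187, 2.442, 0.079]
wrist_force: [0.5, -0.4, 4.6]
finger_gap: 63.7
finger_force: 8.0
```

>>> drive_tool(rows=[[0.1,0.015,0,0,0,0,0.5],[0.1,0.015,0,0,0,0,0.5],[0,0,0,0,0,0,0.5]])

```text
clock: 9.05
ee_pos: [531.9, -156.1, 13.5]
orientation: [-0.188, 2.443, 0.08]
wrist_force: [0.2, 0.4, 4.9]
finger_gap: 63.6
finger_force: 8.0
```

Run:
```python
from h import *
todo(W(-32.5,-2,12),40)
```

```text
t 9.05 pos [ 531.93  -156.068   13.479] F [0.177 0.406 4.851] gap 63.6416023823782 shift/25 [ 0.33   0.047 -0.059] turn [-0.008 -0.006 -0.005]
```

>>> drive_tool(rows=[[0.08,0.012,0,0,0,0,0.5],[0.08,0.012,0,0,0,0,0.5],[0,0,0,0,0,0,0.5]])

```text
clock: 9.43
ee_pos: [535.8, -155.4, 13.5]
orientation: [-0.188, 2.443, 0.08]
wrist_force: [-0.1, -0.2, 5.3]
finger_gap: 63.6
finger_force: 8.0
```

>>> drive_tool(rows=[[0.08,0.012,0,0,0,0,0.5],[0,0,0,0,0,0,0.5]])

```text
clock: 9.68
ee_pos: [537.8, -155.1, 13.5]
orientation: [-0.188, 2.443, 0.081]
wrist_force: [-1.1, 0.3, 6.0]
finger_gap: 63.7
finger_force: 8.0
```

>>> drive_tool(rows=[[0.08,0.012,0,0,0,0,0.5],[0,0,0,0,0,0,0.5]])

```text
clock: 9.93
ee_pos: [539.8, -154.8, 13.5]
orientation: [-0.188, 2.443, 0.081]
wrist_force: [0.1, -0.1, 5.9]
finger_gap: 63.7
finger_force: 8.0
```

>>> drive_tool(rows=[[0.08,0.012,0,0,0,0,0.5],[0,0,0,0,0,0,0.5]])

```text
clock: 10.18
ee_pos: [541.7, -154.5, 13.5]
orientation: [-0.189, 2.443, 0.08]
wrist_force: [-1.5, -0.3, 5.6]
finger_gap: 63.6
finger_force: 8.0
```

>>> drive_tool(rows=[[0.08,0.012,0,0,0,0,0.5],[0,0,0,0,0,0,0.5]])

```text
clock: 10.42
ee_pos: [542.4, -154.4, 12.8]
orientation: [-0.189, 2.445, 0.08]
wrist_force: [-5.2, -1.3, 7.9]
finger_gap: 63.3
finger_force: 8.0
```

>>> drive_tool(rows=[[0.08,0.012,0,0,0,0,0.5],[0,0,0,0,0,0,0.5]])

```text
clock: 10.68
ee_pos: [543.5, -154.2, 12.1]
orientation: [-0.189, 2.448, 0.08]
wrist_force: [-7.2, -0.5, 6.2]
finger_gap: 63.6
finger_force: 8.0
```

Contact with the bar (7 N). I release and retreat along the tool axis.

>>> drive_tool(rows=[[0,0,0,0,0,0,1],[0,0,0,0,0,0,1],[0,0,0,0,0,0,1],[0,0,0,0,0,0,1]])

```text
clock: 11.18
ee_pos: [545.6, -153.8, 12.9]
orientation: [-0.188, 2.444, 0.081]
wrist_force: [1.0, -0.3, -0.5]
finger_gap: 87.9
finger_force: 0.0
```

>>> drive_tool(rows=[[-0.4,-0.06,0.5,0,0,0,1],[-0.5,-0.08,0.6,0,0,0,1],[-0.5,-0.08,0.6,0,0,0,1],[-0.5,-0.08,0.6,0,0,0,1],[-0.6,-0.09,0.7,0,0,0,1],[-0.6,-0.09,0.7,0,0,0,0.3],[-0.4,-0.06,0.5,0,0,0,0],[0,0,0,0,0,0,0]])

```text
clock: 12.18
ee_pos: [458.7, -168.8, 119.7]
orientation: [-0.188, 2.442, 0.078]
wrist_force: [-0.1, 1.2, -0.1]
finger_gap: 60.1
finger_force: 0.0
```

Run:
```python
from h import *
o=arm.get_obs();print(o["clock"],o["ee_pos"],o["finger_gap"],o["joint_pos"])
b=snap("top","pics/t3.png");a=snap("scene","pics/s3.png")
a=cv2.resize(a[200:280,270:366],(480,400),interpolation=2);b=cv2.resize(b[150:225,290:380],(480,400),interpolation=2)
cv2.imwrite("pics/v3.png",cv2.resize(np.hstack([a,b]),(800,333))[:,:,::-1])
```

```text
12.175 [ 458.74199952 -168.80017004  119.69319265] 60.06611582822877 [ 1.21519976  1.31466657 -1.45812813  2.56030234  2.23876697  1.09796437
  0.12726031]
```

View pics/v3.png

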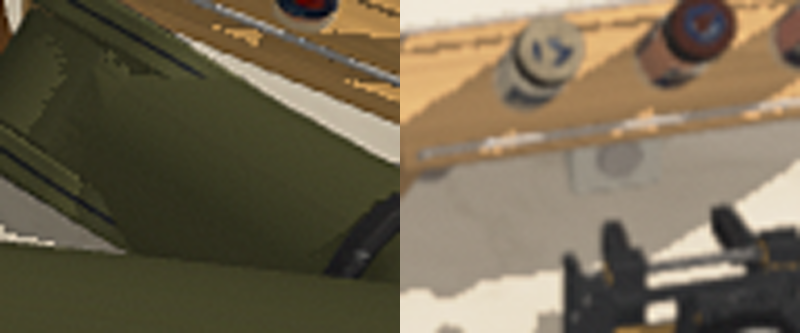

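Run:
```python
from h import *
np.set_printoptions(precision=1,suppress=True)
B=ray("top",[[338.3,184.7]],38)[0];print("button",B)
q=ray("top",[[328.5,193.4],[348.7,190.8]],10);print(q,np.degrees(np.arctan2(*(q[0]-q[1])[:2])))
q=ray("top",[[328.5,193.4],[348.7,190.8]],14)
n=np.array([-np.sin(np.radians(40))*XS[0],-np.sin(np.radians(40))*XS[1],np.cos(np.radians(40))])
P=np.array([B[0],B[1],38])
print("mid front + 14.5 ->",q.mean(0)+14.5*XS, "pre",P+40*n)
todo(P+40*n,40)
```

```text
button [ 517.8 -157.    38. ]
[[ 494.2 -131.5   10. ]
 [ 503.5 -195.8   10. ]] -8.22627383082174
mid front + 14.5 -> [ 512.6 -160.6   14. ] pre [ 492.4 -160.9   68.6]
t 12.28 pos [ 458.492 -167.965  118.369] F [-0.438 -0.411  0.084] gap 52.066623121344136 shift/25 [ 1.355  0.283 -1.989] turn [-0.008 -0.007 -0.006]
```

>>> drive_tool(rows=[[0,0,0,0,0,0,0],[0,0,0,0,0,0,0],[0,0,0,0,0,0,0],[0.3,0.06,-0.5,-0.008,-0.007,-0.006,0],[0.3,0.06,-0.5,0,0,0,0],[0.3,0.05,-0.5,0,0,0,0],[0.35,0.05,-0.5,0,0,0,0],[0,0,0,0,0,0,0]])

```text
clock: 13.28
ee_pos: [490.5, -162.2, 67.1]
orientation: [-0.183, 2.439, 0.069]
wrist_force: [-0.3, -0.4, 0.1]
finger_gap: 0.4
finger_force: 0.0
```

Run:
```python
from h import *
todo([490.1,-162.4,68.6],40)
b=snap("top","pics/t4.png")
b=cv2.resize(b[150:225,290:380],(480,400),interpolation=2)
cv2.imwrite("pics/v4.png",b[:,:,::-1])
```

```text
t 13.28 pos [ 490.459 -162.158   67.065] F [-0.345 -0.367  0.117] gap 0.39092929924074277 shift/25 [-0.014 -0.01   0.061] turn [-0.002 -0.002  0.001]
```

View pics/v4.png

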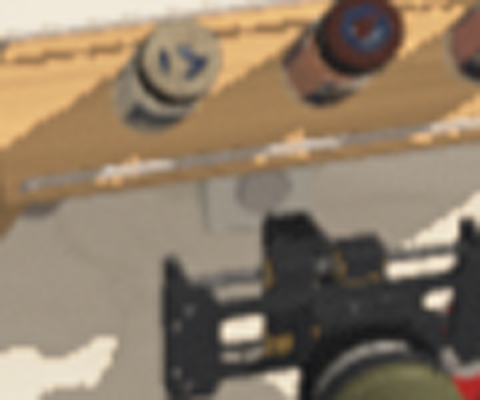

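Fingers are closed, with the tip (287,218) just in front of the button (263,188). I advance along the button axis.

>>> drive_tool(rows=[[0.2,0.07,-0.24,0,0,0,0],[0.2,0.06,-0.24,0,0,0,0],[0.2,0.05,-0.24,0,0,0,0],[0.15,0.02,-0.18,0,0,0,0],[0,0,0,0,0,0,0]])

```text
clock: 13.95
ee_pos: [509.0, -157.3, 45.3]
orientation: [-0.184, 2.438, 0.068]
wrist_force: [-0.6, 0.6, -0.2]
finger_gap: 0.3
finger_force: 0.0
```

>>> drive_tool(rows=[[0.075,0.011,-0.09,0,0,0,0],[0.075,0.011,-0.09,0,0,0,0],[0,0,0,0,0,0,0]])

```text
clock: 14.32
ee_pos: [512.7, -156.9, 41.1]
orientation: [-0.185, 2.438, 0.068]
wrist_force: [-0.6, 0.0, 0.4]
finger_gap: 1.0
finger_force: 0.0
```

>>> drive_tool(rows=[[0.075,0.011,-0.09,0,0,0,0],[0,0,0,0,0,0,0]])

```text
clock: 14.58
ee_pos: [514.5, -156.6, 39.0]
orientation: [-0.185, 2.438, 0.068]
wrist_force: [-0.4, -1.1, 2.1]
finger_gap: 0.5
finger_force: 1.2
```

>>> drive_tool(rows=[[0.075,0.011,-0.09,0,0,0,0],[0,0,0,0,0,0,0]])

```text
clock: 14.82
ee_pos: [516.4, -156.2, 36.8]
orientation: [-0.185, 2.438, 0.068]
wrist_force: [-2.0, -0.0, 3.4]
finger_gap: 0.4
finger_force: 2.1
```

>>> drive_tool(rows=[[0.075,0.011,-0.09,0,0,0,0],[0,0,0,0,0,0,0]])

```text
clock: 15.08
ee_pos: [517.7, -156.0, 35.1]
orientation: [-0.186, 2.437, 0.068]
wrist_force: [-9.4, -2.9, 10.0]
finger_gap: 0.5
finger_force: 6.4
```

>>> drive_tool(rows=[[0.05,0.008,-0.06,0,0,0,0],[0,0,0,0,0,0,0]])

```text
clock: 15.32
ee_pos: [517.8, -156.0, 35.0]
orientation: [-0.188, 2.436, 0.067]
wrist_force: [-18.1, -6.4, 21.8]
finger_gap: 0.4
finger_force: 14.4
```

>>> drive_tool(rows=[[-0.025,-0.004,0.03,0,0,0,0],[0,0,0,0,0,0,0],[0,0,0,0,0,0,0],[0,0,0,0,0,0,0],[0,0,0,0,0,0,0],[0,0,0,0,0,0,0],[0,0,0,0,0,0,0],[0,0,0,0,0,0,0]])

```text
clock: 16.32
ee_pos: [517.8, -156.0, 35.1]
orientation: [-0.187, 2.436, 0.067]
wrist_force: [-12.9, -5.3, 15.3]
finger_gap: 0.7
finger_force: 10.3
```

>>> drive_tool(rows=[[-0.15,-0.023,0.18,0,0,0,0],[-0.2,-0.03,0.24,0,0,0,0],[-0.4,-0.06,0.48,0,0,0,0],[-0.6,-0.09,0.7,0,0,0,0],[-0.6,-0.09,0.7,0,0,0,0],[-0.6,-0.09,0.7,0,0,0,0],[0,0,0.5,0,0,0,0],[0,0,0,0,0,0,0]])

```text
clock: 17.32
ee_pos: [460.3, -170.3, 122.3]
orientation: [-0.188, 2.441, 0.07]
wrist_force: [0.4, -0.0, 0.1]
finger_gap: 0.4
finger_force: 0.0
```

Run:
```python
from h import *
print(arm.get_obs()["clock"],arm.get_obs()["wrist_force"])
b=snap("top","pics/t5.png")
b=cv2.resize(b[135:240,250:418],(800,500),interpolation=2)
cv2.imwrite("pics/v5.png",b[:,:,::-1])
```

```text
17.325 [ 0.38352487 -0.03650326  0.10520202]
```

View pics/v5.png

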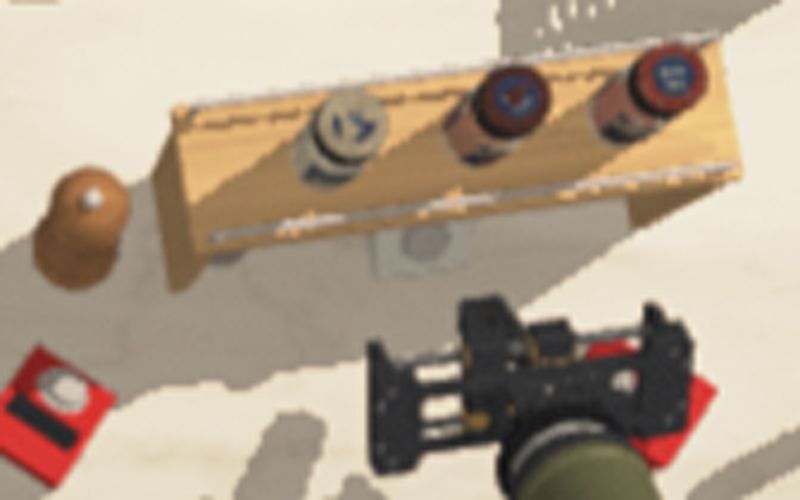

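The timer is still square at the bar: button at (425,240), front edge (378,280) to (467,268), unchanged by the press. The jars and mill have not moved and the tool is clear, so I hand in.

```bash
python3 -c "
from bench import order
print(order.finish_job())"
```

```text
the job is handed in; nothing more can be done
None
```

I slid the timer square against the stop bar, held the button at its end stop with about 20 N for about a second, released it, and handed the job in at about 17 s; the last picture showed the timer still square and the jars and mill unmoved, but the hand-in gave no verdict.

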